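# Put the loose sockets back on the socket rail in size order

### The arm

A 6-joint arm with a two-finger parallel gripper is mounted at the origin on the work surface; the furniture and walls round the work are solid. World frame = base frame: x ahead of the robot, y to its left, z up, the work surface at z = 0. Lengths are in mm, angles in rad, forces in N, time in s.
With the tool pointing down it reaches from about 350 to 775 mm from the base axis. Payload 5.5 kg.
Tool frame: the origin (TCP) lies midway between the tips of the shut fingers; the grasp point (between the pads) lies 19 mm behind it; z points along the fingers, y is the line along which they close (so a half turn about z gives the same grasp; the last joint's range is limited). The gripper opens to 85 mm and grips with 20 to 120 N. Pads are 22 mm wide; open, the fingers measure 114 mm over their backs; the gripper's body (76 mm by 85 mm) begins 54 mm behind the grasp point. The pads swing forward as they close: fully open they stand 13 mm farther back than shut.
Start: joints at [-1.309, 0.313, 0.046, 1.304, 0, 1.431], TCP at [224.868, -529.25, 231.323] pointing down, gripper open.
Joint ranges: [-2.76, 2.76], [-0.86, 1.69], [-1.03, 1.26], [-2.2, 2.34], [-1.47, 1.5], [-3.14, 3.14]. Speed limits (rad/s): [2.57, 2.57, 3.14, 3.14, 3.14, 3.14].

### API

Orientations are given as [roll, pitch, yaw] about the fixed x, y, z axes, in that order (R = Rz(yaw) Ry(pitch) Rx(roll)).
In Python, from station import env gives the robot as it stands.
- The arm moves only by the shell command python3 -m crank 'ROWS' [FORCE]. ROWS is a JSON object whose one key "commands" holds one flat list of numbers, 7 for each row, row after row: the shift along the world's x, y, z in mm, then the turn, a rotation vector about the world's x, y, z in rad, then the closure, from 0 (fully open) to 1 (shut). A call has 1 to 8 rows; each row is the pose to reach, as a shift and turn from the pose commanded when the call began; what a row does not reach only later rows make up. A row lasts 1/8 s, in which the tool goes at most 62.5 mm and 10.7 degrees, less where a joint would pass 70% of its speed; a pose out of reach is approached as far as the arm can. A call with a gripper value outside its range is refused whole. The fingers move at their own pace and stop on an object; FORCE is the grip in N (left out, the last holds). Time passes only in rows, so rows that repeat a pose let the fingers close. It gives the time, the measured TCP pose, the force, the opening and the grip force at its end, in the units of the state.
- env.read_state(): the state, without advancing time (a new reading comes with each control period).
- env.snapshot(name): name is "scene" or "top" or "wrist"; returns the picture (420x560x3 uint8, red, green, blue); there is no depth.
- env.camera_info(name): a dict with "vertical_fov" (degrees; the focal length in pixels is half the picture's height over the tangent of half this angle, whatever the lens; pixels are square), "cx", "cy" (the principal point, pixels), "cam_to_world" (4x4, takes a point from camera to world coordinates). Camera axes: x right, y up, looking along -z (the intrinsics and any distortion apply to the point x, -y, -z); pixel columns grow to the right and rows downward; lengths in mm; the calibration is good to about 2 mm. A picture is of the moment at which its call begins: read the wrist's pose just before it. camera_info takes no time and is no camera call; for the wrist camera it gives the pose at the moment of the call.
- env.finish_job(): hands the job in; it is judged then, once.
The state is a dict: "time_s": time; "joint_pos": joint angles; "joint_velocities": joint speeds; "tau": joint torques, N m; "tool_pos": TCP position; "orientation": TCP orientation; "ft_force": force on the tool from outside, world axes, zero at the start; "wrist_torque": the same for the moment, N m; "grip_width": finger opening in mm; "gripper_force": force on a finger pad.
Only numpy, scipy, OpenCV 4.12 (cv2) and the standard library are available. Lean on these libraries where they do the work, as an engineer would, in place of code of your own. Each camera call takes 0.05 s, during which the arm holds its last target. There are 200 camera calls.

### The job

Put the four loose sockets back on the socket rail in order of size: the smallest on the clip next to the hanging ring, then larger and larger, the largest on the clip farthest from the ring. Press each one straight down over its clip, hexagon mouth up, until it snaps past the sprung balls and sits flat on the clip's seat, and let go.

Things in the scene. Friction and masses are not known exactly. Their poses are not given: they have to be found in the camera images.
- rail: aluminium socket rail fixed to the table: channel 30 mm wide, 260 mm long with its black end stops (13 mm high), its top 10 mm above the table. Origin: centre of its underside, on the table. Track walls 34 mm high stand 35 mm or more in front of it and round the sockets. Its y axis runs along the rail; z up
- hang_ring: flat steel hanging ring, 37 mm across, 8 mm high, at one end of the rail; the other end has a small black rubber foot instead. Which end it is at (rail y = +0.140 or -0.140 m) changes from start to start. Origin: centre of its underside, 3 mm above the table
- clip_a: one of four equal clips on the rail, 48 to 68 mm apart, letters in any order: black block 21 x 30 mm with a steel plug, 11 mm thick, 30 mm tall, its top 10 mm tapered. Origin: on the plug's axis at the rail's top; the seat (block's top) is 6 mm above it; z up, y along the rail. A socket stops on the plug's four sprung balls, 14 mm above the seat; 5 to 12 N straight down snaps it home
- clip_b: one of four equal clips on the rail, 48 to 68 mm apart, letters in any order: black block 21 x 30 mm with a steel plug, 11 mm thick, 30 mm tall, its top 10 mm tapered. Origin: on the plug's axis at the rail's top; the seat (block's top) is 6 mm above it; z up, y along the rail. A socket stops on the plug's four sprung balls, 14 mm above the seat; 5 to 12 N straight down snaps it home
- clip_c: one of four equal clips on the rail, 48 to 68 mm apart, letters in any order: black block 21 x 30 mm with a steel plug, 11 mm thick, 30 mm tall, its top 10 mm tapered. Origin: on the plug's axis at the rail's top; the seat (block's top) is 6 mm above it; z up, y along the rail. A socket stops on the plug's four sprung balls, 14 mm above the seat; 5 to 12 N straight down snaps it home
- clip_d: one of four equal clips on the rail, 48 to 68 mm apart, letters in any order: black block 21 x 30 mm with a steel plug, 11 mm thick, 30 mm tall, its top 10 mm tapered. Origin: on the plug's axis at the rail's top; the seat (block's top) is 6 mm above it; z up, y along the rail. A socket stops on the plug's four sprung balls, 14 mm above the seat; 5 to 12 N straight down snaps it home
- socket_22: loose steel hexagon socket, round, outside diameter 22 mm over its upper part, height 34 mm, standing upright with its hexagon mouth (15 mm across flats) up and its drive end down. A hole 13.4 mm wide goes right through the drive end and takes the clip's plug, at any yaw. Origin: centre of its underside; z up along its axis
- socket_27: loose steel hexagon socket, round, outside diameter 27 mm over its upper part, height 38 mm, standing upright with its hexagon mouth (19 mm across flats) up and its drive end down. A hole 13.4 mm wide goes right through the drive end and takes the clip's plug, at any yaw. Origin: centre of its underside; z up along its axis
- socket_32: loose steel hexagon socket, round, outside diameter 32 mm over its upper part, height 42 mm, standing upright with its hexagon mouth (23 mm across flats) up and its drive end down. A hole 13.4 mm wide goes right through the drive end and takes the clip's plug, at any yaw. Origin: centre of its underside; z up along its axis
- socket_38: loose steel hexagon socket, round, outside diameter 38 mm over its upper part, height 47 mm, standing upright with its hexagon mouth (28 mm across flats) up and its drive end down. A hole 13.4 mm wide goes right through the drive end and takes the clip's plug, at any yaw. Origin: centre of its underside; z up along its axis
Mind the look-alikes: they are no part of the job. Leave any green look-alike of the socket_32 alone.

How it is judged:
By the outcome, as a careful person would: the job done as asked, in the order asked, and still so for the second after the job is handed in, with the robot touching nothing.
It also fails if it takes over 99 s, if anything falls off the work surface, if the arm or the gripper's body presses on something with over 40 N, if the wrist force passes 120 N, or if a joint passes its speed limit or range.

## Working session

There is one attempt and no reset: what is moved stays moved. The work goes in short steps, Python scripts to look and compute and a shell command to move; the robot and the scene stay as the last step left them, time stands still between calls to the robot, and variables do not carry over. Pictures are saved under pics/ and viewed, at most 14 in all, crops included, and the job is handed in when it is done.

```bash
mkdir -p pics; ls
python3 - <<'E'
from station import env
import cv2
for n in("scene","top"):
    im=env.snapshot(n); cv2.imwrite(f"pics/{n}0.png",im[:,:,::-1]); print(n,env.camera_info(n))
print(env.read_state())
E
```

```text
pics
scene {'vertical_fov': 57.634620046904736, 'cx': 282.01705361520357, 'cy': 210.24008046870543, 'cam_to_world': array([[ 7.67472922e-01,  3.62408549e-01, -5.28815050e-01,
         6.76214866e+01],
       [-6.40684510e-01,  4.62610097e-01, -6.12792997e-01,
        -4.93042435e+02],
       [ 2.25537611e-02,  8.09105643e-01,  5.87230266e-01,
         5.30743650e+02],
       [ 0.00000000e+00,  0.00000000e+00,  0.00000000e+00,
         1.00000000e+00]])}
top {'vertical_fov': 56.600699750277194, 'cx': 279.2297664325641, 'cy': 210.3513125787563, 'cam_to_world': array([[-1.41531428e-03,  9.93200104e-01, -1.16411123e-01,
         4.14450192e+02],
       [-9.99989199e-01, -8.90309569e-04,  4.56179295e-03,
         2.10071015e+01],
       [ 4.42713130e-03,  1.16416322e-01,  9.93190637e-01,
         1.10743951e+03],
       [ 0.00000000e+00,  0.00000000e+00,  0.00000000e+00,
         1.00000000e+00]])}
{'time_s': 0.1, 'joint_pos': array([-1.30857934e+00,  3.13929045e-01,  4.50938547e-02,  1.30361090e+00,
       -3.63713106e-06,  1.43119422e+00]), 'joint_velocities': array([ 1.28552261e-03, -3.65343991e-03,  9.13105041e-04, -7.35198422e-05,
       -1.24021791e-03, -5.05742882e-04]), 'tau': array([ 1.78233095e-03, -4.81725705e+01,  2.99244368e+01,  1.27271455e-02,
       -1.82792010e-04,  6.18463275e-06]), 'tool_pos': array([ 224.74735263, -528.75853457,  230.49643671]), 'orientation': array([-3.13995843e+00, -2.25961619e-04,  4.01818915e-01]), 'ft_force': array([-0.47162446, -0.3426492 ,  0.09118497]), 'wrist_torque': array([ 0.00955282, -0.00960441,  0.01037879]), 'gripper_force': 0.0, 'grip_width': 85.34872674917727}
```

View pics/top0.png

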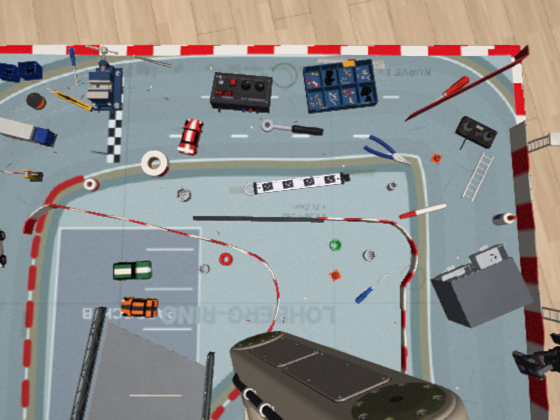

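View pics/scene0.png

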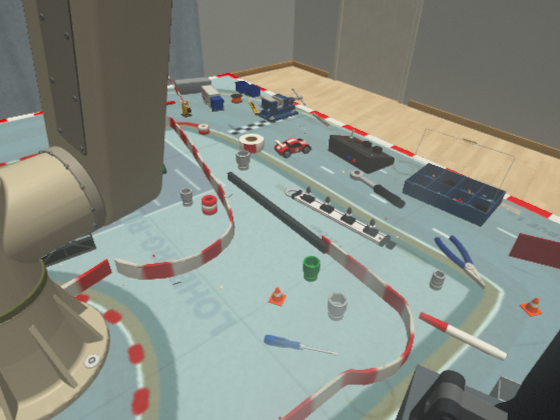

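Top view: the rail is at (300,184), with the ring at its left end (250,188). Socket candidates are (184,195), (205,268), (392,186) and (369,255). The green look-alike at (335,244) and the red ring at (225,259) are not part of the job. I'll confirm this in enlarged crops.

```bash
cat > h.py <<'E'
from station import env
import numpy as np,cv2
def px2w(n,u,v,z,ci=None):
    ci=ci or env.camera_info(n); f=210/np.tan(np.radians(ci['vertical_fov'])/2); M=ci['cam_to_world']
    d=M[:3,:3]@np.array([(u-ci['cx'])/f,-(v-ci['cy'])/f,-1]); o=M[:3,3]
    return o+d*(z-o[2])/d[2]
def w2px(n,p,ci=None):
    ci=ci or env.camera_info(n); f=210/np.tan(np.radians(ci['vertical_fov'])/2); M=ci['cam_to_world']
    c=M[:3,:3].T@(np.array(p)-M[:3,3]); return ci['cx']+f*c[0]/-c[2], ci['cy']-f*c[1]/-c[2]
E
python3 - <<'E'
from h import *
im=cv2.imread("pics/top0.png")
def crop(u,v,w,h,s): 
    return cv2.resize(im[v-h:v+h,u-w:u+w],None,fx=s,fy=s,interpolation=cv2.INTER_CUBIC)
a=np.hstack([crop(u,v,16,16,6) for u,v in((184,195),(205,268),(392,186),(369,255))])
b=cv2.resize(im[160:210,236:364],(768,300),interpolation=cv2.INTER_CUBIC)
cv2.imwrite("pics/c1.png",np.vstack([a,b]))
for u,v in((184,195),(205,268),(392,186),(369,255)): print(px2w("top",u,v,40))
for u,v in((250,188),(267,186),(335,179)): print(px2w("top",u,v,20))
E
```

```text
[582.54458445 279.40346036  40.        ]
[382.64680116 217.23532004  40.        ]
[ 607.43490205 -297.45907872   40.        ]
[ 416.97886834 -228.08025827   40.        ]
[605.56612617  98.50933208  20.        ]
[611.26809605  50.49642944  20.        ]
[ 631.28430403 -142.27484088   20.        ]
```

View pics/c1.png

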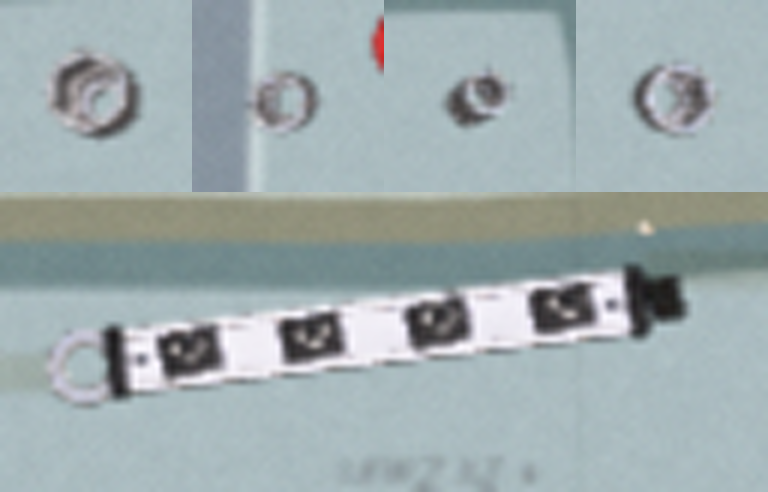

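Outer diameters in the crops are about 13.3, 10, 8.5 and 12.5 px, left to right. That gives:
- 38 at (184,195)
- 27 at (205,268)
- 22 at (392,186)
- 32 at (369,255), grey steel

The rail has its ring on the left (+y), so 22 goes on the leftmost clip and 38 on the rightmost. I'll use one tool yaw of about 1.68 throughout, closing across the rail.

```bash
python3 -m crank '{"commands":[20,10,30,0,0,0.16,0, 60,30,40,0,0,0.32,0, 120,65,40,0,0,0.48,0, 180,100,40,0,0,0.64,0, 235,135,40,0,0,0.8,0, 285,170,30,0,0,0.96,0, 335,200,20,0,0,1.12,0, 382,231,10,0,0,1.276,0]}' && python3 -m crank '{"commands":[0,0,0,0,0,0,0.3,0,0,0,0,0,0,0.3]}'
python3 - <<'E'
from h import *
s=env.read_state(); print(s['tool_pos'],s['orientation'],s['joint_pos'],s['time_s'],s['grip_width'])
ci=env.camera_info("wrist"); print(ci)
im=env.snapshot("wrist"); cv2.imwrite("pics/w1.png",im[:,:,::-1])
E
```

```text
time_s: 1.1
tool_pos: [602.5, -300.7, 241.8]
orientation: [-3.141, -0.0, 1.683]
ft_force: [0.7, -1.4, 0.1]
grip_width: 85.0
gripper_force: 0.0
time_s: 1.35
tool_pos: [600.8, -301.7, 241.8]
orientation: [-3.14, -0.001, 1.678]
ft_force: [-0.4, -1.6, -0.3]
grip_width: 60.1
gripper_force: 0.0
[ 600.76417574 -301.72013348  241.75271252] [-3.14014998e+00 -7.08629009e-04  1.67781002e+00] [-5.84541229e-01  5.14044890e-01  3.73678439e-01  1.43199302e+00
 -3.74220816e-04  8.79241189e-01] 1.35 60.10864103826491
{'vertical_fov': 61.58845942280504, 'cx': 277.3434936059951, 'cy': 204.99503420069354, 'cam_to_world': array([[ 9.94193281e-01, -1.03520894e-01, -2.93793163e-02,
         5.92723871e+02],
       [ 1.07582355e-01,  9.50097410e-01,  2.92815553e-01,
        -2.26034396e+02],
       [-2.39931563e-03, -2.94275952e-01,  9.55717483e-01,
         3.83849034e+02],
       [ 0.00000000e+00,  0.00000000e+00,  0.00000000e+00,
         1.00000000e+00]])}
```

View pics/w1.png

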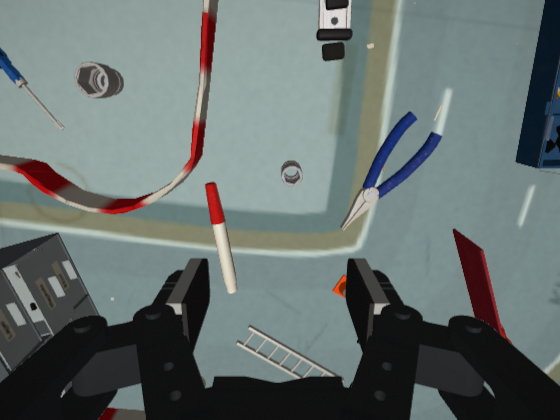

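The wrist view shows socket_22 at (291,172), with socket_32 at (97,79) and the rail end at (335,30). I'll enlarge to measure.

```bash
cat >> h.py <<'E'
from scipy.optimize import minimize
def ring(n,x,y,z,r,ci,k=48):
    t=np.linspace(0,2*np.pi,k,endpoint=False)
    return np.array([w2px(n,(x+r*np.cos(a),y+r*np.sin(a),z),ci) for a in t],np.float32)
def fit(n,img,ci,x0,y0,z,R,Ri):
    """bright rim between hexagon (across corners ~1.155*flats) and R; search xy"""
    g=cv2.GaussianBlur(cv2.cvtColor(img,cv2.COLOR_BGR2GRAY),(0,0),0.7).astype(np.float32)
    smp=lambda P: cv2.remap(g,P[None,:,0].copy(),P[None,:,1].copy(),cv2.INTER_LINEAR)[0]
    def cost(p):
        rim=smp(ring(n,p[0],p[1],z,(R+1.1*Ri)/2,ci)); o=smp(ring(n,p[0],p[1],z,R+1.2,ci)); i=smp(ring(n,p[0],p[1],z,Ri*.9,ci))
        return -(rim.mean()*2-np.minimum(o,rim).mean()-i.mean())+0.5*rim.std()
    b=min(((cost((x0+dx,y0+dy)),x0+dx,y0+dy) for dx in range(-12,13,2) for dy in range(-12,13,2)))
    r=minimize(cost,b[1:],method='Nelder-Mead',options=dict(initial_simplex=[b[1:],(b[1]+1.5,b[2]),(b[1],b[2]+1.5)]))
    return r.x,r.fun
def overlay(n,img,ci,circs,box,s):
    u0,v0,u1,v1=box; o=cv2.resize(img[v0:v1,u0:u1],None,fx=s,fy=s,interpolation=cv2.INTER_CUBIC)
    for (x,y,z,r) in circs:
        P=(ring(n,x,y,z,r,ci)-[u0-.5,v0-.5])*s-.5
        cv2.polylines(o,[P.round().astype(np.int32)],True,(0,0,255),1)
    return o
E
cat > m1.py <<'E'
from h import *
ci=env.camera_info("wrist"); im=cv2.imread("pics/w1.png")
a=px2w("wrist",291,169,34,ci);b=px2w("wrist",96,78,42,ci);print(a,b)
p,c=fit("wrist",im,ci,a[0],a[1],34,11,7.5);q,d=fit("wrist",im,ci,b[0],b[1],42,16,11.5)
print(p,c,q,d)
A=overlay("wrist",im,ci,[(*p,34,11),(*p,34,7.5)],(266,147,316,197),8)
B=overlay("wrist",im,ci,[(*q,42,16),(*q,42,11.5)],(72,54,122,104),8)
cv2.imwrite("pics/m1.png",np.hstack([A,B]))
E
python3 m1.py
```

```text
[ 612.86058939 -295.00604995   34.        ] [ 424.85905638 -228.51700775   42.        ]
[ 614.3497566  -302.34708913] -63.58678436279297 [ 419.91571694 -230.4341752 ] -95.23160552978516
```

View pics/m1.png

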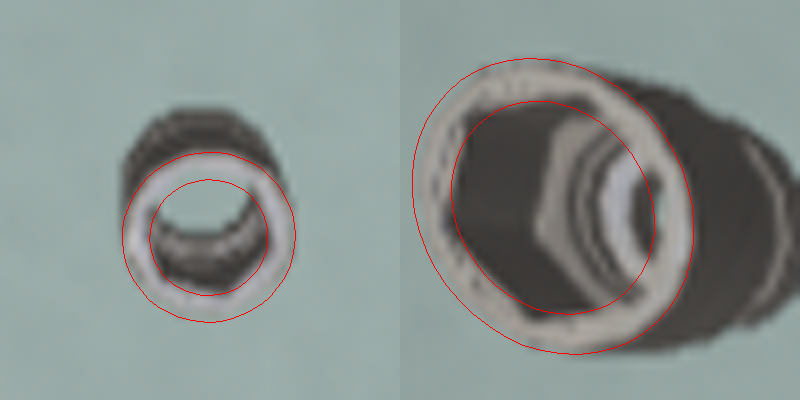

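The 22 and 32 fits sit on the rims. Next I hover over socket_22 and re-measure.

```bash
python3 -m crank '{"commands":[5,0,-60,0,0,0,0.3, 10,-0.5,-120,0,0,0,0.3, 13.5,-0.5,-180,0,0,0,0.3, 13.5,-0.5,-180,0,0,0,0.3]}'
cat > look.py <<'E'
# usage: look.py name  x y z R Ri  (guess) -> fit in wrist view
import sys
from h import *
nm=sys.argv[1]; x,y,z,R,Ri=map(float,sys.argv[2:7])
s=env.read_state(); ci=env.camera_info("wrist"); im=env.snapshot("wrist")[:,:,::-1].copy(); cv2.imwrite(f"pics/{nm}_full.png",im)
p,c=fit("wrist",im,ci,x,y,z,R,Ri); print("fit",p,c,"minus tcp",p-s['tool_pos'][:2],"tcp",s['tool_pos'],s['orientation'],"t",s['time_s'])
u,v=map(int,w2px("wrist",(*p,z),ci)); h=60; box=(max(u-h,0),max(v-h,0),min(u+h,560),min(v+h,420)); print("px",u,v)
cv2.imwrite(f"pics/{nm}.png",overlay("wrist",im,ci,[(*p,z,R),(*p,z,Ri)],box,5))
E
python3 look.py s22 614.3 -302.3 34 11 7.5
```

```text
time_s: 1.9
tool_pos: [609.6, -301.6, 57.7]
orientation: [-3.133, -0.007, 1.675]
ft_force: [0.0, 0.3, -0.1]
grip_width: 59.7
gripper_force: 0.0
fit [ 614.68229033 -300.92505382] -112.37478637695312 minus tcp [5.08263682 0.66601522] tcp [ 609.59965351 -301.59106904   57.67505317] [-3.13318957 -0.00671622  1.67489496] t 1.9
px 288 251
```

View pics/s22.png

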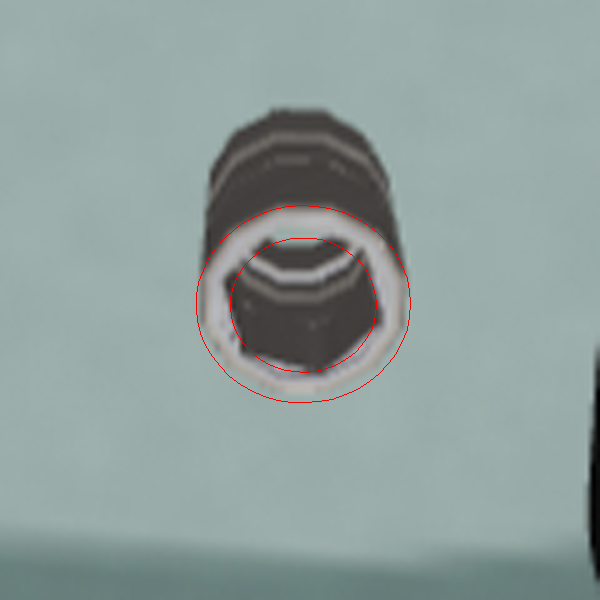

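The fit is on the rim, about 0.5 mm low in y. The arm is still settling, so I'll pause before descending.

```bash
python3 -m crank '{"commands":[0,2,0,0,0,0,0.35,0,2,0,0,0,0,0.35]}'
```

```text
time_s: 2.2
tool_pos: [616.2, -301.9, 66.3]
orientation: [3.137, 0.004, 1.677]
ft_force: [0.8, -0.3, 0.5]
grip_width: 55.7
gripper_force: 0.0
```

```bash
python3 -m crank '{"commands":[0,0,-12,0,0,0,0.4,0,0,-24,0,0,0,0.4,0,0,-35,0,0,0,0.4,0,0,-45,0,0,0,0.4,0,0,-50,0,0,0,0.4,0,0,-50,0,0,0,0.4,0,0,-50,0,0,0,0.4]}'; python3 look.py s22b 614.7 -300.5 34 10.5 7.5
```

```text
time_s: 3.08
tool_pos: [614.9, -300.8, 12.9]
orientation: [3.141, 0.0, 1.678]
ft_force: [-0.1, -0.1, 0.6]
grip_width: 50.9
gripper_force: 0.0
fit [ 614.66111897 -300.42591644] -115.32351684570312 minus tcp [-0.18964243  0.33143196] tcp [ 614.85076139 -300.7573484    12.92621776] [3.14093932e+00 4.53740764e-04 1.67780293e+00] t 3.075
px 277 299
```

View pics/s22b_full.png

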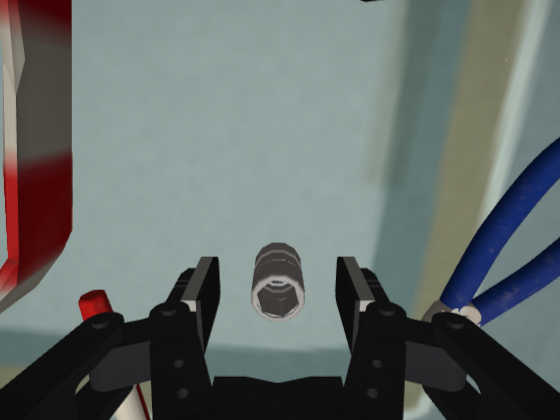

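Settled and centred on the socket, which is between the pads at (277,299). Descend 5 mm, grip, lift.

```bash
python3 -m crank '{"commands":[0,0,-5,0,0,0,0.4,0,0,-5,0,0,0,0.9,0,0,-5,0,0,0,0.9,0,0,-5,0,0,0,0.9,0,0,-5,0,0,0,0.9,0,0,-5,0,0,0,0.9]}' 60; python3 -m crank '{"commands":[0,0,20,0,0,0,0.9,0,0,50,0,0,0,0.9,0,0,80,0,0,0,0.9,0,0,90,0,0,0,0.9]}'
```

```text
time_s: 3.88
tool_pos: [614.6, -300.6, 7.6]
orientation: [3.141, 0.0, 1.678]
ft_force: [-0.2, -0.7, 0.9]
grip_width: 19.5
gripper_force: 59.9
time_s: 4.38
tool_pos: [615.7, -301.2, 99.7]
orientation: [3.139, 0.002, 1.678]
ft_force: [0.8, -0.1, -0.6]
grip_width: 19.2
gripper_force: 59.8
```

```bash
python3 -m crank '{"commands":[0,30,15,0,0,0,0.9,0,80,40,0,0,0,0.9,0,130,60,0,0,0,0.9,0,180,60,0,0,0,0.9,0,200,60,0,0,0,0.9,0,210,60,0,0,0,0.9,0,210,60,0,0,0,0.9,0,210,60,0,0,0,0.9]}'; python3 -m crank '{"commands":[0,0,0,0,0,0,0.9,0,0,0,0,0,0,0.9]}';  python3 - <<'E'
from h import *
s=env.read_state(); print(s['tool_pos'],s['orientation'])
ci=env.camera_info("wrist"); np.save("ciw2.npy",ci,allow_pickle=True); print(ci['cam_to_world'])
cv2.imwrite("pics/w2.png",env.snapshot("wrist")[:,:,::-1])
E
```

```text
time_s: 5.38
tool_pos: [614.6, -91.9, 157.1]
orientation: [-3.141, 0.0, 1.676]
ft_force: [1.1, -0.2, -0.0]
grip_width: 19.1
gripper_force: 59.8
time_s: 5.62
tool_pos: [614.5, -91.4, 157.4]
orientation: [3.142, 0.0, 1.677]
ft_force: [-0.2, -0.2, -0.4]
grip_width: 19.2
gripper_force: 59.8
[614.54256339 -91.41748101 157.43852379] [3.14155542e+00 8.01053485e-05 1.67656151e+00]
[[ 9.94330255e-01 -1.01869395e-01 -3.04954244e-02  6.06355307e+02]
 [ 1.06332020e-01  9.50047396e-01  2.93433888e-01 -1.56380160e+01]
 [-9.19834016e-04 -2.95012833e-01  9.55492848e-01  2.99477881e+02]
 [ 0.00000000e+00  0.00000000e+00  0.00000000e+00  1.00000000e+00]]
```

View pics/w2.png

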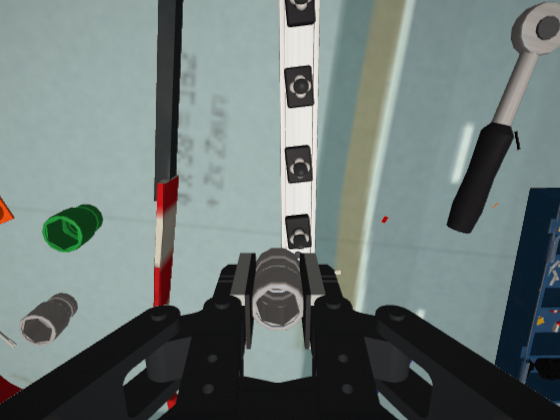

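The wrist view shows the held socket upright at (277,300), and clips at (300,5), (299,87), (299,168) and (298,233). I'll enlarge the clips.

Run:
```python
from h import *
im=cv2.imread("pics/w2.png"); ci=np.load("ciw2.npy",allow_pickle=True).item()
c=[overlay("wrist",im,ci,[],(270,v-32,330,v+32),6) for v in(87,168)]
cv2.imwrite("pics/c2.png",np.hstack(c))
for u,v in((299,87),(299,168),(298,233),(300,5)): print(px2w("wrist",u,v,30,ci))
```

```text
[621.05046272  -7.65203641  30.        ]
[628.45740892 -66.75994769  30.        ]
[ 634.3649866  -120.50016836   30.        ]
[615.14045206  44.98611323  30.        ]
```

View pics/c2.png

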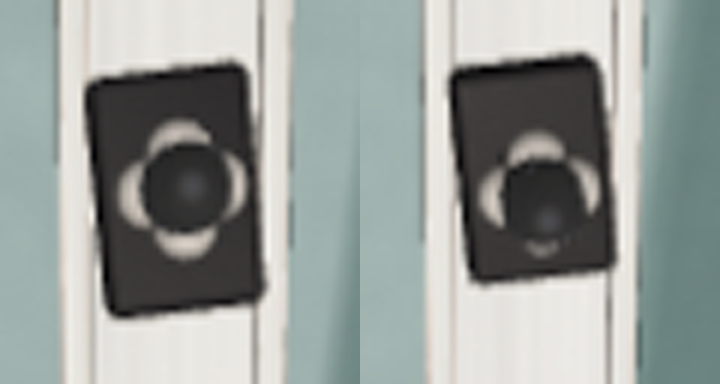

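Clip plugs are dark discs ringed by four bright balls. Next I put the camera straight above the ring-end clip.

```bash
cat >> h.py <<'E'
def plug(n,img,ci,x0,y0,z=30):
    g=cv2.GaussianBlur(cv2.cvtColor(img,cv2.COLOR_BGR2GRAY),(0,0),0.7).astype(np.float32)
    smp=lambda P: cv2.remap(g,P[None,:,0].copy(),P[None,:,1].copy(),cv2.INTER_LINEAR)[0]
    def cost(p):
        return -smp(ring(n,*p,z,7,ci)).mean()+smp(ring(n,*p,z,4,ci)).mean()*.7+smp(ring(n,*p,z,2,ci)).mean()*.3
    b=min(((cost((x0+dx,y0+dy)),x0+dx,y0+dy) for dx in range(-8,9,1) for dy in range(-8,9,1)))
    r=minimize(cost,b[1:],method='Nelder-Mead',options=dict(initial_simplex=[b[1:],(b[1]+1,b[2]),(b[1],b[2]+1)]))
    return r.x,r.fun
E
cat > clips.py <<'E'
# clips.py name heldheight R Ri guesses...   : fit plugs and held socket rim
import sys
from h import *
nm=sys.argv[1]; H,R,Ri,zb=map(float,sys.argv[2:6]); gs=np.array(list(map(float,sys.argv[6:]))).reshape(-1,2)
s=env.read_state(); ci=env.camera_info("wrist"); im=env.snapshot("wrist")[:,:,::-1].copy(); cv2.imwrite(f"pics/{nm}_full.png",im)
t=s['tool_pos']; print("tcp",t,s['orientation'],s['time_s']); tiles=[]
def tile(p,circ):
    u,v=map(int,w2px("wrist",p,ci)); v=min(max(v,32),388)
    o=overlay("wrist",im,ci,circ,(u-32,v-32,u+32,v+32),4); tiles.append(o)
if H>0:
    zt=t[2]-zb+H; p,c=fit("wrist",im,ci,t[0],t[1],zt,R,Ri); print("held",p,"minus tcp",p-t[:2],c); tile((*p,zt),[(*p,zt,R),(*p,zt,Ri)])
for g in gs:
    p,c=plug("wrist",im,ci,*g); print("clip",p,c,w2px("wrist",(*p,30),ci)); tile((*p,30),[(*p,30,5.5),(*p,30,8)])
cv2.imwrite(f"pics/{nm}.png",np.hstack(tiles))
E
python3 -m crank '{"commands":[4,25,0,0,0,0,0.9,8,55,0,0,0,0,0.9,8.5,61,0,0,0,0,0.9,8.5,61,0,0,0,0,0.9,8.5,61,0,0,0,0,0.9,8.5,61,0,0,0,0,0.9]}'; python3 clips.py k1 34 10.7 7.5 7.6 615 45 621 -7.6 628.5 -67
```

```text
time_s: 6.42
tool_pos: [623.0, -30.4, 157.6]
orientation: [3.142, 0.0, 1.677]
ft_force: [0.4, 0.3, -1.1]
grip_width: 19.6
gripper_force: 59.8
tcp [622.98629123 -30.44208519 157.5691444 ] [3.14150217e+00 1.78046755e-04 1.67664595e+00] 6.425
held [622.76232043 -30.3183099 ] minus tcp [-0.2239708   0.12377529] -181.42373657226562
clip [611.48086955  40.02669628] -95.1337890625 (np.float64(272.3916394553028), np.float64(103.1888925390296))
clip [618.29635754 -14.30108842] -89.67861938476562 (np.float64(273.95830331866654), np.float64(176.14063528304766))
clip [629.21717985 -67.44832533] -60.77516174316406 (np.float64(280.4424042073912), np.float64(240.17778287964805))
```

View pics/k1.png

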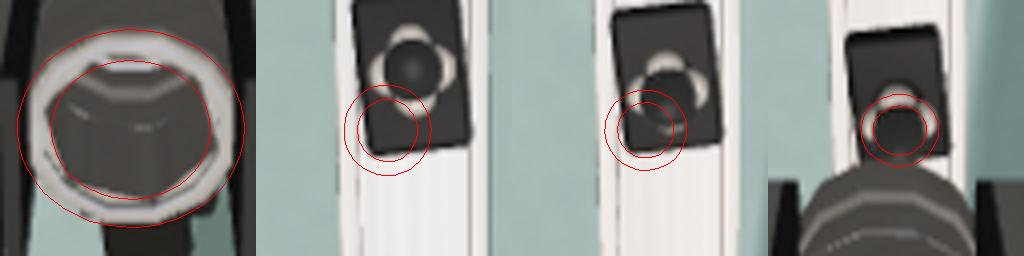

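The first two plug fits were pulled onto the white rail. Adding a dark-surround term.

```bash
sed -i 's/return -smp(ring(n,\*p,z,7,ci)).mean()+/return -smp(ring(n,*p,z,7,ci)).mean()+1.5*smp(ring(n,*p,z,9.3,ci)).mean()+/' h.py; python3 clips.py k1 34 10.2 7.5 7.6 615 47 621 -7.6 628.5 -67
```

```text
tcp [623.00820011 -30.35858433 157.55035593] [3.14147461e+00 1.49412103e-04 1.67671738e+00] 6.475
held [622.80781823 -30.24856656] minus tcp [-0.20038187  0.11001777] -202.58631896972656
clip [614.82337702  50.94881009] 14.688356399536133 (np.float64(278.5016256827371), np.float64(88.27235435582584))
clip [622.10107331  -7.055011  ] 32.30250549316406 (np.float64(279.79665369478056), np.float64(167.6674882537219))
clip [629.24108887 -66.68927002] 45.36685562133789 (np.float64(280.5559769359627), np.float64(239.43973659882485))
```

View pics/k1.png

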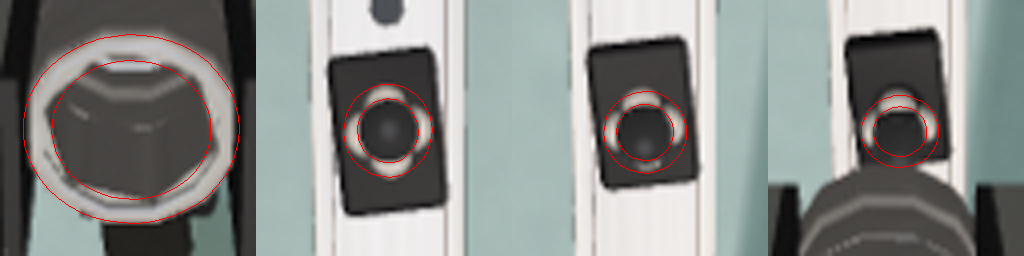

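All three fits are on the plugs and the held rim. Ring-end clip is at (614.8, 50.9), held offset is about zero. Moving over it.

```bash
python3 -m crank '{"commands":[-3,30,-20,0,0,0,0.9,-6,60,-50,0,0,0,0.9,-8,78,-80,0,0,0,0.9,-8,81.2,-90,0,0,0,0.9,-8,81.2,-92,0,0,0,0.9,-8,81.2,-92,0,0,0,0.9,-8,81.2,-92,0,0,0,0.9,-8,81.2,-92,0,0,0,0.9]}'; python3 clips.py k2 34 10.2 7.5 7.6 614.8 50.9
```

```text
time_s: 7.52
tool_pos: [615.7, 51.1, 66.4]
orientation: [3.14, 0.0, 1.677]
ft_force: [1.4, 0.1, -0.2]
grip_width: 19.3
gripper_force: 59.8
tcp [615.69254549  51.1168157   66.42493379] [3.13998206e+00 2.67665376e-04 1.67709189e+00] 7.525
held [615.45078449  51.18345413] minus tcp [-0.24176099  0.06663844] -201.6475830078125
clip [615.45166827  51.40840353] 36.48579406738281 (np.float64(277.3379893056781), np.float64(241.28399381507464))
```

View pics/k2_full.png

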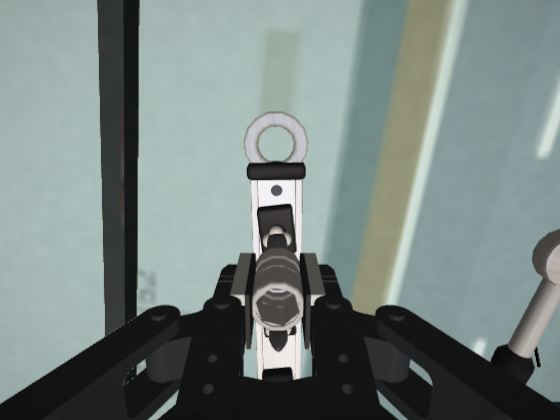

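It lines up: the plug is under the held socket, rim at (278,300), with the ring just beyond at (276,140). Descending to the balls.

```bash
python3 -m crank '{"commands":[-0.3,0,-8,0,0,0,0.9,-0.3,0,-16,0,0,0,0.9,-0.3,0,-22,0,0,0,0.9,-0.3,0,-26,0,0,0,0.9,-0.3,0,-26,0,0,0,0.9]}' 80; python3 -m crank '{"commands":[0,0,-3,0,0,0,0.9,0,0,-6,0,0,0,0.9]}'
```

```text
time_s: 8.2
tool_pos: [614.4, 51.7, 39.0]
orientation: [-3.141, -0.0, 1.678]
ft_force: [-1.0, -0.6, -0.6]
grip_width: 18.7
gripper_force: 82.4
time_s: 8.45
tool_pos: [615.7, 51.6, 34.6]
orientation: [3.139, 0.0, 1.678]
ft_force: [-1.6, -0.0, 5.2]
grip_width: 19.1
gripper_force: 83.4
```

Contact on the balls with 5 N. Pressing home.

```bash
python3 -m crank '{"commands":[0,0,-3,0,0,0,0.9,0,0,-6,0,0,0,0.9,0,0,-8,0,0,0,0.9,0,0,-9,0,0,0,0.9]}'; python3 -m crank '{"commands":[0,0,-2,0,0,0,0.9,0,0,-2,0,0,0,0.9]}'
```

```text
time_s: 8.95
tool_pos: [614.4, 51.7, 24.0]
orientation: [-3.141, -0.0, 1.678]
ft_force: [-0.3, 0.4, -0.6]
grip_width: 18.4
gripper_force: 82.5
time_s: 9.2
tool_pos: [614.5, 51.6, 23.4]
orientation: [3.142, 0.0, 1.678]
ft_force: [-1.9, -0.7, 6.5]
grip_width: 18.9
gripper_force: 83.6
```

```bash
python3 -m crank '{"commands":[0,0,-2,0,0,0,0.9,0,0,-2,0,0,0,0.9]}'; python3 -m crank '{"commands":[0,0,2,0,0,0,0.5,0,0,2,0,0,0,0.5,0,0,2,0,0,0,0.5,0,0,10,0,0,0,0.5,0,0,30,0,0,0,0.5,0,0,60,0,0,0,0.5,0,0,100,0,0,0,0.5,0,0,130,0,0,0,0.5]}'
```

```text
time_s: 9.45
tool_pos: [614.6, 51.7, 23.2]
orientation: [3.141, 0.0, 1.678]
ft_force: [-5.9, 0.5, 16.7]
grip_width: 18.4
gripper_force: 84.9
time_s: 10.45
tool_pos: [615.2, 51.6, 152.7]
orientation: [3.14, 0.0, 1.678]
ft_force: [0.3, 0.2, -0.3]
grip_width: 42.8
gripper_force: 0.0
```

Socket_22 seated (16.7 N at z=23.2, the expected height). Now socket_27.

```bash
sed -i 's/range(-12,13,2)/range(-24,25,2)/g' h.py; python3 -m crank '{"commands":[-35,20,5,0,0,0,0.35,-80,48,5,0,0,0,0.35,-125,75,5,0,0,0,0.35,-170,102,5,0,0,0,0.35,-205,123,5,0,0,0,0.35,-225,134,5,0,0,0,0.35,-231,138,5,0,0,0,0.35,-231,138,5,0,0,0,0.35]}'; python3 -m crank '{"commands":[0,0,0,0,0,0,0.35,0,0,0,0,0,0,0.35,0,0,0,0,0,0,0.35]}'; python3 look.py s27 385 217 38 13 9.5
```

```text
time_s: 11.45
tool_pos: [384.6, 189.7, 155.8]
orientation: [3.14, 0.0, 1.678]
ft_force: [1.2, 0.5, -1.1]
grip_width: 55.5
gripper_force: 0.0
time_s: 11.82
tool_pos: [384.2, 189.3, 155.4]
orientation: [-3.141, 0.0, 1.677]
ft_force: [0.5, 0.3, -0.8]
grip_width: 55.3
gripper_force: 0.0
fit [383.50884232 223.75307193] -79.37295532226562 minus tcp [-0.67980791 34.41609711] tcp [384.18865023 189.33697482 155.3810158 ] [-3.14144369e+00  1.26686399e-04  1.67691720e+00] t 11.825
px 281 155
```

View pics/s27.png

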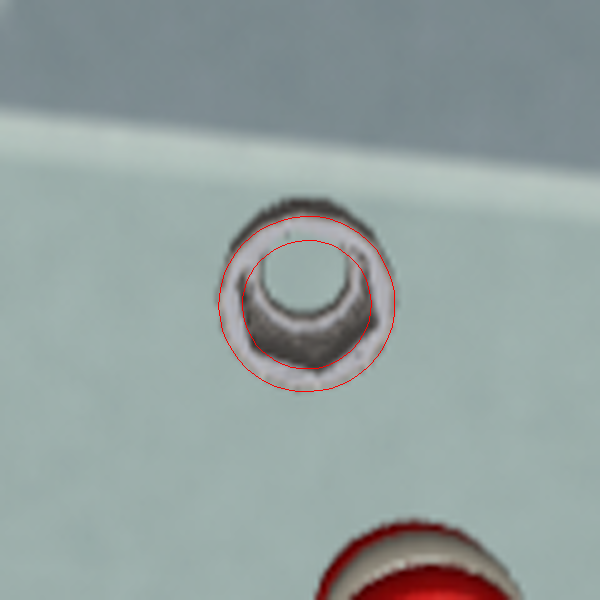

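The fit sits exactly on socket_27's rim, with the red object clear below it. Going down for the grasp.

```bash
python3 -m crank '{"commands":[-0.3,20,-30,0,0,0,0.4,-0.5,34.4,-65,0,0,0,0.4,-0.5,34.4,-90,0,0,0,0.4,-0.5,34.4,-110,0,0,0,0.4,-0.5,34.4,-110,0,0,0,0.4,-0.5,34.4,-110,0,0,0,0.4]}'; python3 look.py s27b 383.5 223.7 38 13 9.5
```

```text
time_s: 12.62
tool_pos: [383.8, 224.1, 46.1]
orientation: [3.141, -0.0, 1.678]
ft_force: [-0.6, 0.3, 0.3]
grip_width: 51.7
gripper_force: 0.0
fit [383.57153765 224.30623209] -130.0166473388672 minus tcp [-0.18362319  0.1742255 ] tcp [383.75516084 224.13200659  46.14669702] [ 3.14087315e+00 -1.41843499e-04  1.67759787e+00] t 12.625
px 277 265
```

```bash
python3 -m crank '{"commands":[0,0,-15,0,0,0,0.4,0,0,-28,0,0,0,0.4,0,0,-36,0,0,0,0.4,0,0,-36,0,0,0,0.4,0,0,-36,0,0,0,0.9,0,0,-36,0,0,0,0.9,0,0,-36,0,0,0,0.9,0,0,-36,0,0,0,0.9]}' 80; python3 -m crank '{"commands":[0,0,0,0,0,0,0.9,0,0,15,0,0,0,0.9,0,0,45,0,0,0,0.9,0,0,80,0,0,0,0.9,0,0,110,0,0,0,0.9,0,0,140,0,0,0,0.9]}'
```

```text
time_s: 13.68
tool_pos: [383.6, 224.2, 10.0]
orientation: [3.141, -0.0, 1.678]
ft_force: [-1.1, -0.2, 4.8]
grip_width: 24.0
gripper_force: 78.4
time_s: 14.42
tool_pos: [383.0, 223.9, 150.3]
orientation: [-3.141, 0.0, 1.678]
ft_force: [-0.0, 0.1, -1.0]
grip_width: 24.6
gripper_force: 78.6
```

```bash
python3 -m crank '{"commands":[20,-25,3,0,0,0,0.9,55,-68,7,0,0,0,0.9,90,-111,7,0,0,0,0.9,125,-154,7,0,0,0,0.9,160,-197,7,0,0,0,0.9,195,-240,7,0,0,0,0.9,225,-278,7,0,0,0,0.9,242,-299,7,0,0,0,0.9]}'; python3 -m crank '{"commands":[5,-6,0,0,0,0,0.9,5,-6,0,0,0,0,0.9,5,-6,0,0,0,0,0.9,5,-6,0,0,0,0,0.9]}';  python3 clips.py k3 38 13 9.5 10 622 -7.3 629 -67 634.5 -118
python3 - <<'E'
from h import *
ci=env.camera_info("wrist"); print("seated22",fit("wrist",cv2.imread("pics/k3_full.png"),ci,615,51.5,50,10.5,7.5))
E
```

```text
time_s: 15.42
tool_pos: [626.3, -77.4, 155.5]
orientation: [-3.141, 0.0, 1.676]
ft_force: [-0.2, 0.5, 0.2]
grip_width: 24.0
gripper_force: 78.6
time_s: 15.92
tool_pos: [629.7, -79.8, 156.8]
orientation: [3.142, -0.0, 1.679]
ft_force: [-0.0, 0.7, -1.3]
grip_width: 24.0
gripper_force: 78.6
tcp [629.69378633 -79.83554693 156.84268279] [ 3.14155847e+00 -1.00723213e-04  1.67912446e+00] 15.925
held [629.47974531 -79.17449979] minus tcp [-0.21404103  0.66104714] -171.91160583496094
clip [621.70283035  -6.95416382] 15.242820739746094 (np.float64(277.718531329185), np.float64(100.36570965586428))
clip [629.15354592 -66.87268969] 34.53645706176758 (np.float64(278.823974796469), np.float64(180.87695970439358))
clip [ 634.05501371 -114.14122146] 84.72428131103516 (np.float64(278.4197478009909), np.float64(237.2874213188036))
seated22 (array([635.55043443,  45.84115793]), np.float64(-46.55775451660156))
```

```bash
python3 -m crank '{"commands":[-3,25,-15,0,0,0,0.9,-6,55,-40,0,0,0,0.9,-7.8,69,-70,0,0,0,0.9,-7.8,72.4,-85,0,0,0,0.9,-7.8,72.4,-88,0,0,0,0.9,-7.8,72.4,-88,0,0,0,0.9,-7.8,72.4,-88,0,0,0,0.9]}'; python3 clips.py k4 38 13 9.5 10 621.7 -7
python3 - <<'E'
from h import *
ci=env.camera_info("wrist"); print("seated22",fit("wrist",cv2.imread("pics/k4_full.png"),ci,615,51.5,50,10.5,7.5))
E
```

```text
time_s: 16.85
tool_pos: [623.5, -9.4, 69.8]
orientation: [3.139, 0.001, 1.677]
ft_force: [-0.6, -0.8, -0.2]
grip_width: 24.1
gripper_force: 78.6
tcp [623.45020762  -9.35089631  69.77228673] [3.13936091e+00 6.27030989e-04 1.67688860e+00] 16.85
held [623.13994078  -8.68615515] minus tcp [-0.31026684  0.66474116] -178.9426727294922
clip [622.45235954  -6.57716642] 33.519866943359375 (np.float64(276.35903896769526), np.float64(234.61190578904728))
seated22 (array([614.59198565,  50.91941987]), np.float64(-111.17884826660156))
```

```bash
python3 -m crank '{"commands":[0,0,-5,0,0,0,0.9,0,0,-8,0,0,0,0.9,0,0,-8,0,0,0,0.9,0,0,-8,0,0,0,0.9]}'
```

```text
time_s: 17.4
tool_pos: [622.4, -8.6, 60.5]
orientation: [-3.142, -0.0, 1.678]
ft_force: [0.6, 0.3, -0.4]
grip_width: 24.2
gripper_force: 78.6
```

```bash
python3 -m crank '{"commands":[-0.5,1,-4,0,0,0,0.9,-0.5,1,-10,0,0,0,0.9,-0.5,1,-16,0,0,0,0.9,-0.5,1,-18,0,0,0,0.9,-0.5,1,-18,0,0,0,0.9]}'; python3 -m crank '{"commands":[0,0,-3,0,0,0,0.9,0,0,-7,0,0,0,0.9]}';python3 -m crank '{"commands":[0,0,-3,0,0,0,0.9,0,0,-6,0,0,0,0.9,0,0,-8,0,0,0,0.9,0,0,-9,0,0,0,0.9]}'
```

```text
time_s: 18.02
tool_pos: [621.8, -7.6, 42.2]
orientation: [-3.141, -0.0, 1.678]
ft_force: [1.0, 0.4, -0.4]
grip_width: 24.0
gripper_force: 78.6
time_s: 18.27
tool_pos: [622.7, -7.3, 36.5]
orientation: [3.14, -0.0, 1.678]
ft_force: [-1.1, 1.5, 4.9]
grip_width: 24.0
gripper_force: 79.2
time_s: 18.77
tool_pos: [621.6, -7.6, 26.2]
orientation: [-3.141, 0.0, 1.678]
ft_force: [-1.2, 0.2, 3.2]
grip_width: 24.2
gripper_force: 79.0
```

```bash
python3 -m crank '{"commands":[0,0,-3,0,0,0,0.9,0,0,-4,0,0,0,0.9,0,0,-4,0,0,0,0.9]}'; python3 -m crank '{"commands":[0,0,3,0,0,0,0.45,0,0,3,0,0,0,0.45,0,0,3,0,0,0,0.45,0,0,12,0,0,0,0.45,0,0,32,0,0,0,0.45,0,0,60,0,0,0,0.45,0,0,100,0,0,0,0.45,0,0,130,0,0,0,0.45]}'
```

```text
time_s: 19.15
tool_pos: [621.8, -7.7, 25.7]
orientation: [3.14, 0.001, 1.678]
ft_force: [-7.8, 2.1, 20.2]
grip_width: 23.7
gripper_force: 81.0
time_s: 20.15
tool_pos: [622.4, -7.6, 154.7]
orientation: [3.14, 0.0, 1.678]
ft_force: [1.1, -0.3, 0.2]
grip_width: 47.1
gripper_force: 0.0
```

Socket_27 seated. Next is socket_32, the grey one at about (420,-230).

```bash
python3 -m crank '{"commands":[-20,-26,3,0,0,0,0.3,-52,-66,3,0,0,0,0.3,-86,-110,3,0,0,0,0.3,-120,-154,3,0,0,0,0.3,-154,-198,3,0,0,0,0.3,-182,-234,3,0,0,0,0.3,-197,-252,3,0,0,0,0.3,-200,-257,3,0,0,0,0.3]}'; python3 -m crank '{"commands":[0,0,0,0,0,0,0.3,0,0,0,0,0,0,0.3,0,0,0,0,0,0,0.3]}'; python3 look.py s32 420 -230.4 42 15.5 11.5
python3 - <<'E'
import cv2
im=cv2.imread("pics/s32.png"); f=cv2.imread("pics/s32_full.png")
h=im.shape[0]; print(im.shape,f.shape,[f[v,u] for u,v in((277,130),)])
E
```

```text
time_s: 21.15
tool_pos: [421.2, -265.7, 156.0]
orientation: [3.141, 0.0, 1.675]
ft_force: [0.3, -0.5, 0.2]
grip_width: 59.9
gripper_force: 0.0
time_s: 21.52
tool_pos: [422.5, -263.8, 155.5]
orientation: [3.141, -0.0, 1.679]
ft_force: [0.1, 0.2, 0.1]
grip_width: 59.7
gripper_force: 0.0
fit [ 420.11224113 -229.82859294] -82.66024017333984 minus tcp [-2.3732005 33.9961525] tcp [ 422.48544162 -263.82474544  155.51527557] [ 3.14145772e+00 -1.34611025e-04  1.67935333e+00] t 21.525
px 279 156
(600, 600, 3) (420, 560, 3) [array([164, 167, 149], dtype=uint8)]
```

```bash
python3 -m crank '{"commands":[-1,20,-30,0,0,0,0.3,-2.2,34,-65,0,0,0,0.3,-2.2,34,-90,0,0,0,0.3,-2.2,34,-105,0,0,0,0.3,-2.2,34,-105,0,0,0,0.3,-2.2,34,-105,0,0,0,0.3]}'; python3 look.py s32b 420 -230 42 15.5 11.5
```

```text
time_s: 22.32
tool_pos: [420.4, -231.2, 51.4]
orientation: [3.14, 0.001, 1.678]
ft_force: [-0.6, 0.4, -0.3]
grip_width: 59.5
gripper_force: 0.0
fit [ 420.21129948 -229.34094703] -116.1964111328125 minus tcp [-0.22868789  1.81419123] tcp [ 420.43998737 -231.15513827   51.36670796] [3.14049947e+00 1.06062836e-03 1.67774822e+00] t 22.325
px 277 260
```

```bash
python3 -m crank '{"commands":[0,1.5,-15,0,0,0,0.3,0,1.5,-29,0,0,0,0.3,0,1.5,-37,0,0,0,0.3,0,1.5,-37,0,0,0,0.3,0,1.5,-37,0,0,0,0.9,0,1.5,-37,0,0,0,0.9,0,1.5,-37,0,0,0,0.9,0,1.5,-37,0,0,0,0.9]}' 80; python3 -m crank '{"commands":[0,0,0,0,0,0,0.9,0,0,15,0,0,0,0.9,0,0,45,0,0,0,0.9,0,0,80,0,0,0,0.9,0,0,110,0,0,0,0.9,0,0,136,0,0,0,0.9]}'
```

```text
time_s: 23.38
tool_pos: [420.2, -229.5, 14.1]
orientation: [3.141, 0.001, 1.678]
ft_force: [-1.1, -0.3, 5.8]
grip_width: 28.6
gripper_force: 78.8
time_s: 24.12
tool_pos: [419.7, -228.9, 150.4]
orientation: [3.141, -0.0, 1.678]
ft_force: [0.1, 0.4, 0.3]
grip_width: 28.7
gripper_force: 79.1
```

```bash
python3 -m crank '{"commands":[25,10,3,0,0,0,0.9,70,28,6,0,0,0,0.9,120,49,6,0,0,0,0.9,165,68,6,0,0,0,0.9,200,82,6,0,0,0,0.9,217,89,6,0,0,0,0.9,217,89,6,0,0,0,0.9,217,89,6,0,0,0,0.9]}'; python3 -m crank '{"commands":[0,0,0,0,0,0,0.9,0,0,0,0,0,0,0.9,0,0,0,0,0,0,0.9]}';  python3 clips.py k5 42 15.5 11.5 14.1 629.2 -66.8 634.5 -116
python3 - <<'E'
from h import *
ci=env.camera_info("wrist"); print("seated27",fit("wrist",cv2.imread("pics/k5_full.png"),ci,622,-7,54,13,9.5))
E
```

```text
time_s: 25.12
tool_pos: [635.8, -140.1, 154.9]
orientation: [-3.14, -0.001, 1.678]
ft_force: [-0.2, -0.8, -1.7]
grip_width: 28.5
gripper_force: 79.3
time_s: 25.5
tool_pos: [636.5, -140.4, 155.8]
orientation: [3.141, 0.0, 1.677]
ft_force: [1.2, -0.3, -1.2]
grip_width: 28.4
gripper_force: 79.3
tcp [ 636.45309113 -140.37610601  155.8197416 ] [3.14125654e+00 1.36319696e-04 1.67720576e+00] 25.5
held [ 636.20632392 -139.90286576] minus tcp [-0.24676721  0.47324025] -170.50216674804688
clip [629.02106745 -67.08481454] 15.843179702758789 (np.float64(278.3151246538937), np.float64(99.81023847298913))
clip [ 636.16218445 -126.22093271] 35.506080627441406 (np.float64(279.2494927858025), np.float64(179.65888731742396))
seated27 (array([623.50030685, -20.02500228]), np.float64(-83.24921417236328))
```

```bash
python3 -m crank '{"commands":[-3,25,-15,0,0,0,0.9,-6,55,-40,0,0,0,0.9,-7.2,69,-65,0,0,0,0.9,-7.2,72.8,-82,0,0,0,0.9,-7.2,72.8,-88,0,0,0,0.9,-7.2,72.8,-88,0,0,0,0.9,-7.2,72.8,-88,0,0,0,0.9,-7.2,72.8,-88,0,0,0,0.9]}';python3 -m crank '{"commands":[0,0,0,0,0,0,0.9,0,0,0,0,0,0,0.9]}'; python3 clips.py k6 42 15.5 11.5 14.1 629 -67.1
python3 - <<'E'
from h import *
ci=env.camera_info("wrist"); print("seated27",fit("wrist",cv2.imread("pics/k6_full.png"),ci,622,-7,54,13,9.5))
E
```

```text
time_s: 26.55
tool_pos: [630.2, -67.9, 68.5]
orientation: [3.14, 0.001, 1.677]
ft_force: [0.0, 0.2, -1.7]
grip_width: 28.8
gripper_force: 79.2
time_s: 26.8
tool_pos: [629.7, -67.3, 67.8]
orientation: [3.141, 0.0, 1.678]
ft_force: [0.6, 0.0, -1.2]
grip_width: 28.4
gripper_force: 79.2
tcp [629.6607701  -67.33766839  67.77796936] [3.14112191e+00 1.29991989e-04 1.67773803e+00] 26.8
held [629.38608575 -66.79302836] minus tcp [-0.27468435  0.54464003] -172.0427703857422
clip [629.49573258 -66.73510273] 62.151885986328125 (np.float64(277.6055428389237), np.float64(239.77939793823617))
seated27 (array([621.81673227,  -7.84825079]), np.float64(-99.29115295410156))
```

```bash
python3 -m crank '{"commands":[-0.3,-0.2,-6,0,0,0,0.9,-0.3,-0.2,-13,0,0,0,0.9,-0.3,-0.2,-19,0,0,0,0.9,-0.3,-0.2,-22,0,0,0,0.9,-0.3,-0.2,-22,0,0,0,0.9]}'; python3 -m crank '{"commands":[0,0,-3,0,0,0,0.9,0,0,-7,0,0,0,0.9]}';python3 -m crank '{"commands":[0,0,-3,0,0,0,0.9,0,0,-6,0,0,0,0.9,0,0,-8,0,0,0,0.9,0,0,-9,0,0,0,0.9]}'
```

```text
time_s: 27.48
tool_pos: [629.0, -67.4, 45.1]
orientation: [-3.141, -0.0, 1.678]
ft_force: [0.6, 0.3, -2.1]
grip_width: 28.6
gripper_force: 79.3
time_s: 27.72
tool_pos: [629.8, -67.2, 39.5]
orientation: [3.14, -0.0, 1.678]
ft_force: [-0.8, 0.8, 2.7]
grip_width: 28.7
gripper_force: 79.8
time_s: 28.22
tool_pos: [629.1, -67.6, 30.1]
orientation: [-3.142, 0.0, 1.678]
ft_force: [-2.2, 1.5, 9.2]
grip_width: 29.3
gripper_force: 80.3
```

```bash
python3 -m crank '{"commands":[0,0,-2,0,0,0,0.9,0,0,-3,0,0,0,0.9,0,0,-3,0,0,0,0.9]}'; python3 -m crank '{"commands":[0,0,3,0,0,0,0.35,0,0,3,0,0,0,0.35,0,0,3,0,0,0,0.35,0,0,12,0,0,0,0.35,0,0,32,0,0,0,0.35,0,0,60,0,0,0,0.35,0,0,100,0,0,0,0.35,0,0,125,0,0,0,0.35]}'
```

```text
time_s: 28.6
tool_pos: [629.2, -67.6, 29.9]
orientation: [3.14, 0.001, 1.678]
ft_force: [-7.7, 1.3, 20.9]
grip_width: 28.8
gripper_force: 81.8
time_s: 29.6
tool_pos: [630.0, -67.6, 154.1]
orientation: [3.139, 0.001, 1.678]
ft_force: [0.7, 0.1, -0.2]
grip_width: 55.7
gripper_force: 0.0
```

Socket_32 seated. Now socket_38.

```bash
python3 -m crank '{"commands":[-5,35,3,0,0,0,0.2,-13,90,3,0,0,0,0.2,-21,145,3,0,0,0,0.2,-29,200,3,0,0,0,0.2,-36,250,3,0,0,0,0.2,-42,290,3,0,0,0,0.2,-45,308,3,0,0,0,0.2,-45,312,3,0,0,0,0.2]}'; python3 -m crank '{"commands":[0,0,0,0,0,0,0.2,0,0,0,0,0,0,0.2,0,0,0,0,0,0,0.2]}'; python3 look.py s38 583 280 47 18.5 14
```

```text
time_s: 30.6
tool_pos: [584.1, 245.2, 154.7]
orientation: [3.141, 0.0, 1.679]
ft_force: [0.4, -1.0, -0.5]
grip_width: 68.3
gripper_force: 0.0
time_s: 30.98
tool_pos: [584.6, 243.4, 154.6]
orientation: [3.142, 0.0, 1.676]
ft_force: [-0.7, -0.4, -0.4]
grip_width: 68.6
gripper_force: 0.0
fit [588.28299446 284.07494939] -77.25070190429688 minus tcp [ 3.70884867 40.67006656] tcp [584.57414579 243.40488283 154.56473011] [3.14154964e+00 1.39243764e-04 1.67613332e+00] t 30.975
px 289 149
```

View pics/s38.png

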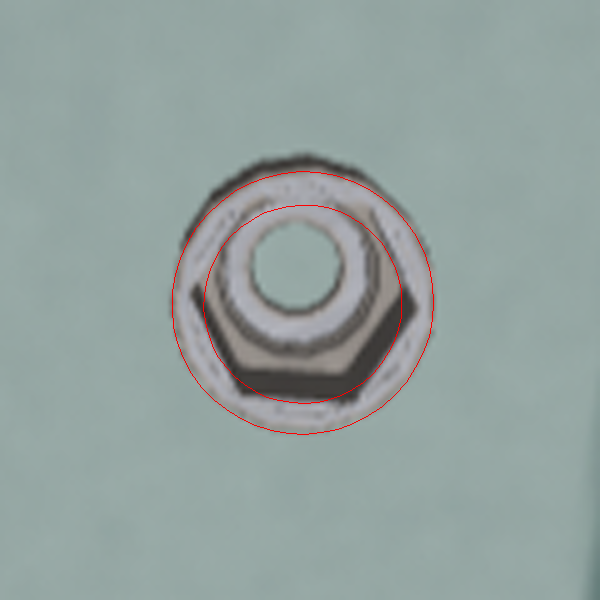

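The fit sits on socket_38's rim. Going down.

```bash
python3 -m crank '{"commands":[2,20,-30,0,0,0,0.2,3.7,40,-65,0,0,0,0.2,3.7,40.6,-88,0,0,0,0.2,3.7,40.6,-98,0,0,0,0.2,3.7,40.6,-98,0,0,0,0.2,3.7,40.6,-98,0,0,0,0.2,3.7,40.6,-98,0,0,0,0.2]}'; python3 look.py s38b 588.3 284 47 18.5 14
```

```text
time_s: 31.9
tool_pos: [588.8, 285.2, 57.9]
orientation: [3.139, -0.0, 1.677]
ft_force: [0.6, 0.5, -0.3]
grip_width: 68.2
gripper_force: 0.0
fit [588.38007459 284.59168995] -112.64456939697266 minus tcp [-0.45194549 -0.5844385 ] tcp [588.83202008 285.17612845  57.88328299] [ 3.13937834e+00 -4.88870332e-04  1.67739681e+00] t 31.9
px 276 263
```

```bash
python3 -m crank '{"commands":[-0.2,-0.4,-15,0,0,0,0.2,-0.2,-0.4,-29,0,0,0,0.2,-0.2,-0.4,-38,0,0,0,0.2,-0.2,-0.4,-38,0,0,0,0.2,-0.2,-0.4,-38,0,0,0,0.9,-0.2,-0.4,-38,0,0,0,0.9,-0.2,-0.4,-38,0,0,0,0.9,-0.2,-0.4,-38,0,0,0,0.9]}' 90; python3 -m crank '{"commands":[0,0,0,0,0,0,0.9,0,0,15,0,0,0,0.9,0,0,45,0,0,0,0.9,0,0,80,0,0,0,0.9,0,0,110,0,0,0,0.9,0,0,132,0,0,0,0.9]}'
```

```text
time_s: 32.95
tool_pos: [588.4, 285.0, 19.5]
orientation: [3.14, -0.0, 1.678]
ft_force: [0.3, -0.2, 4.0]
grip_width: 35.3
gripper_force: 89.5
time_s: 33.7
tool_pos: [588.0, 284.8, 152.6]
orientation: [3.14, -0.0, 1.678]
ft_force: [-0.4, -0.5, -0.9]
grip_width: 35.2
gripper_force: 89.7
```

```bash
python3 -m crank '{"commands":[4,-35,3,0,0,0,0.9,10,-90,6,0,0,0,0.9,17,-145,6,0,0,0,0.9,23,-200,6,0,0,0,0.9,30,-255,6,0,0,0,0.9,36,-310,6,0,0,0,0.9,43,-365,6,0,0,0,0.9,49,-415,6,0,0,0,0.9]}'; python3 -m crank '{"commands":[5,-40,0,0,0,0,0.9,7,-60,0,0,0,0,0.9,8,-70,0,0,0,0,0.9,8,-70,0,0,0,0,0.9,8,-70,0,0,0,0,0.9,8,-70,0,0,0,0,0.9]}';  python3 clips.py k7 47 18.5 14 19.5 636.2 -126.2
python3 - <<'E'
from h import *
ci=env.camera_info("wrist"); print("seated32",fit("wrist",cv2.imread("pics/k7_full.png"),ci,629,-67,58,15.5,11.5))
E
```

```text
time_s: 34.7
tool_pos: [636.6, -132.3, 157.0]
orientation: [3.141, -0.0, 1.677]
ft_force: [1.0, 0.4, -1.5]
grip_width: 35.3
gripper_force: 89.8
time_s: 35.45
tool_pos: [644.8, -198.9, 156.7]
orientation: [3.142, -0.0, 1.679]
ft_force: [-0.9, 0.5, -1.4]
grip_width: 35.3
gripper_force: 89.8
tcp [ 644.77336214 -198.87012455  156.71631741] [ 3.14157370e+00 -1.87353650e-04  1.67949033e+00] 35.45
held [ 644.62063547 -198.67510183] minus tcp [-0.15272668  0.19502272] -184.33981323242188
clip [ 636.00542934 -126.31484539] 15.97406005859375 (np.float64(276.6618439146233), np.float64(100.70432959073636))
seated32 (array([608.64145679, -84.45866518]), np.float64(-37.82325744628906))
```

```bash
python3 -m crank '{"commands":[-3,25,-15,0,0,0,0.9,-6,55,-40,0,0,0,0.9,-8,68.5,-65,0,0,0,0.9,-8.6,72.4,-79,0,0,0,0.9,-8.6,72.4,-84,0,0,0,0.9,-8.6,72.4,-84,0,0,0,0.9,-8.6,72.4,-84,0,0,0,0.9,-8.6,72.4,-84,0,0,0,0.9]}';python3 -m crank '{"commands":[0,0,0,0,0,0,0.9,0,0,0,0,0,0,0.9]}'; python3 clips.py k8 47 18.5 14 19.5 636 -126.3
python3 - <<'E'
from h import *
ci=env.camera_info("wrist"); print("seated32",fit("wrist",cv2.imread("pics/k8_full.png"),ci,629,-67,58,15.5,11.5))
E
```

```text
time_s: 36.5
tool_pos: [636.7, -128.5, 73.4]
orientation: [3.14, 0.001, 1.677]
ft_force: [1.1, 0.0, -1.3]
grip_width: 35.5
gripper_force: 89.8
time_s: 36.75
tool_pos: [636.2, -128.0, 72.7]
orientation: [3.141, 0.0, 1.678]
ft_force: [-0.2, 0.1, -1.7]
grip_width: 35.5
gripper_force: 89.8
tcp [ 636.21079513 -127.9665365    72.71757764] [3.14123527e+00 1.42621843e-04 1.67767909e+00] 36.75
held [ 635.97614913 -127.78785971] minus tcp [-0.23464601  0.17867679] -176.771484375
clip [ 636.41067119 -126.1714153 ] 58.69883728027344 (np.float64(278.45571324965056), np.float64(234.47007572738408))
seated32 (array([629.42625243, -68.26738181]), np.float64(-96.5754623413086))
```

```bash
python3 -m crank '{"commands":[0,1.5,-5,0,0,0,0.9,0,1.5,-12,0,0,0,0.9,0,1.5,-18,0,0,0,0.9,0,1.5,-22,0,0,0,0.9,0,1.5,-22,0,0,0,0.9]}'; python3 -m crank '{"commands":[0,0,-3,0,0,0,0.9,0,0,-7,0,0,0,0.9]}';python3 -m crank '{"commands":[0,0,-3,0,0,0,0.9,0,0,-6,0,0,0,0.9,0,0,-8,0,0,0,0.9,0,0,-9,0,0,0,0.9]}'
```

```text
time_s: 37.42
tool_pos: [635.8, -126.3, 49.9]
orientation: [-3.141, -0.0, 1.678]
ft_force: [0.7, -0.1, 0.2]
grip_width: 35.3
gripper_force: 89.8
time_s: 37.67
tool_pos: [636.7, -126.2, 44.5]
orientation: [3.14, 0.0, 1.678]
ft_force: [-0.9, 2.6, 2.1]
grip_width: 35.4
gripper_force: 90.3
time_s: 38.17
tool_pos: [636.1, -126.5, 35.3]
orientation: [3.141, 0.001, 1.678]
ft_force: [-3.6, 1.3, 8.6]
grip_width: 35.5
gripper_force: 90.9
```

```bash
python3 -m crank '{"commands":[0,0,-2,0,0,0,0.9,0,0,-3,0,0,0,0.9,0,0,-3,0,0,0,0.9]}'; python3 -m crank '{"commands":[0,0,3,0,0,0,0.25,0,0,3,0,0,0,0.25,0,0,3,0,0,0,0.25,0,0,12,0,0,0,0.25,0,0,32,0,0,0,0.25,0,0,60,0,0,0,0.25,0,0,100,0,0,0,0.25,0,0,140,0,0,0,0.25]}';  python3 -m crank '{"commands":[0,0,20,0,0,0,0.25,0,0,20,0,0,0,0.25,0,0,20,0,0,0,0.25]}'
python3 - <<'E'
from h import *
for n in("top","wrist"):
    ci=env.camera_info(n); im=env.snapshot(n)[:,:,::-1].copy(); cv2.imwrite(f"pics/end_{n}.png",im)
    for p,h,R,Ri in(((614.7,51),34,10.5,7.5),((621.7,-7),38,13,9.5),((629,-67),42,15.5,11.5),((636,-126.3),47,18.5,14)):
        if n=="wrist" and p[1]<-100: pass
        u,v=w2px(n,(*p,16+h),ci)
        if 0<u<560 and 10<v<420:
            for dz in (0,14): print(n,h,dz,fit(n,im,ci,*p,16+h+dz,R,Ri),(round(u),round(v)))
E
```

```text
time_s: 38.55
tool_pos: [636.2, -126.6, 35.1]
orientation: [3.14, 0.001, 1.678]
ft_force: [-8.7, 2.8, 21.1]
grip_width: 35.2
gripper_force: 92.3
time_s: 39.55
tool_pos: [636.0, -126.3, 172.9]
orientation: [-3.141, -0.0, 1.678]
ft_force: [0.1, -1.0, -0.8]
grip_width: 64.1
gripper_force: 0.0
time_s: 39.92
tool_pos: [635.6, -126.2, 190.5]
orientation: [-3.14, -0.001, 1.678]
ft_force: [-0.1, 0.2, -0.7]
grip_width: 64.2
gripper_force: 0.0
top 34 0 (array([612.26275344,  49.78694761]), np.float64(-17.30750274658203)) (267, 183)
top 34 14 (array([609.63745377,  49.25132374]), np.float64(-16.701030731201172)) (267, 183)
top 38 0 (array([619.48472376,  -8.70419383]), np.float64(-26.447032928466797)) (288, 180)
top 38 14 (array([616.9072742 ,  -8.32386553]), np.float64(-25.971471786499023)) (288, 180)
top 42 0 (array([617.14060151, -61.45379734]), np.float64(-28.726253509521484)) (310, 177)
top 42 14 (array([614.15143489, -60.24483971]), np.float64(-28.457481384277344)) (310, 177)
top 47 0 (array([ 631.51663727, -104.57258824]), np.float64(-2.779646873474121)) (331, 174)
top 47 14 (array([ 628.76071936, -103.04060029]), np.float64(-2.771230697631836)) (331, 174)
wrist 38 0 (array([621.66625589,  -7.87679794]), np.float64(-83.23858642578125)) (277, 33)
wrist 38 14 (array([622.05177171,  -9.61662717]), np.float64(-73.8891372680664)) (277, 33)
wrist 42 0 (array([629.44088338, -68.39715163]), np.float64(-70.61004638671875)) (278, 120)
wrist 42 14 (array([629.14464121, -68.1224697 ]), np.float64(-56.921836853027344)) (278, 120)
wrist 47 0 (array([ 636.20538733, -127.10282346]), np.float64(-146.822998046875)) (279, 197)
wrist 47 14 (array([ 635.41326628, -123.03112664]), np.float64(-96.17662048339844)) (279, 197)
```

All four pressed to the expected seat height, and the wrist fits match fully seated over 14 mm high. The gripper is clear, so I'm handing in.

```bash
python3 -c "
from station import env
print(env.finish_job())"
```

```text
the job is handed in; nothing more can be done
None
```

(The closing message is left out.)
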